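# Lock a three-part jar set together and weigh it

## Robot

A 6-joint arm with a two-finger parallel gripper is mounted at the origin on the work surface. World frame = base frame: x ahead of the robot, y to its left, z up, the work surface at z = 0. Lengths are in m, angles in rad, forces in N, time in s.
With the tool pointing down it reaches from about 0.325 to 0.9 m from the base axis. Payload 6.1 kg.
Tool frame: the origin (TCP) lies midway between the tips of the shut fingers; the grasp point (between the pads) lies 19 mm behind it (manip.grasp_offset is the distance from the TCP to the grasp point, in m); x points along the fingers, z is the direction in which the jaws open and shut, and the axes are right-handed (so a half turn about x gives the same grasp; the last joint's range is limited). The gripper opens to 85 mm and grips with 20 to 120 N. Pads are 22 mm wide; open, the fingers measure 114 mm over their backs; the gripper's body (76 mm by 85 mm) begins 54 mm behind the grasp point. The pads swing forward as they close: fully open they stand 13 mm farther back than shut.
Start: joints at [-1.353, 0.22, 1.526, -0, 1.395, -0.126], TCP at [0.211, -0.588, 0.231] pointing down, gripper open.
Joint ranges: [-2.98, 2.98], [-0.91, 2.08], [0.09, 2.57], [-1.24, 4.39], [0.2, 2.65], [-2.68, 2.68]. Speed limits (rad/s): [2.57, 2.57, 3.01, 3.14, 3.14, 3.14].

## Interface

Orientations are given as a 3x3 rotation matrix whose columns are the frame's x, y, z axes.
In Python, from plant import manip gives the robot as it stands.
- The arm moves only by the tool servo_tool, never from a script. Its argument "increments" is a list of rows, each a list of 3 entries, a list of its own where there are three numbers: the opening, from 0 (shut) to 1 (fully open), then the shift along the tool's x, y, z in units of 60 mm (1.0 is 60 mm), then the turn, a rotation vector about the tool's x, y, z in units of 6 degrees (1.0 is 6 degrees). A call has exactly 10 rows; each row shifts and turns the commanded pose from where the row before left it, along the tool's axes as they then stand; what a row does not reach is not made up. A row lasts 1/8 s, in which the tool goes at most 62.5 mm and 10.7 degrees, less where a joint would pass 70% of its speed; a pose out of reach is approached as far as the arm can. A call is refused whole if a number of a shift passes 1 or a number of a turn 1, either way. A call with a gripper value outside its range is refused whole. The fingers move at their own pace and stop on an object; "force" is the grip in N (left out, the last holds). Time passes only in rows, so rows that do not move let the fingers close, or fill a call up. It gives the time, the measured TCP pose, the force and the opening at its end, in the units of the state.
- manip.state(): the state, without advancing time (a new reading comes with each control period).
- manip.get_image(name): name is "scene" or "side" or "wrist"; returns the picture (400x640x3 uint8, blue, green, red); there is no depth.
- manip.camera_info(name): a dict with "camera_matrix" (3x3 intrinsics, pixels), "R" (3x3) and "t" (3): a world point X has camera coordinates R X + t. Camera axes: x right, y down, z forward; pixel columns grow to the right and rows downward; lengths in m; the calibration is good to about 2 mm. The wrist camera is an equidistant fisheye: a pixel r from the principal point sees the ray r / f radians off the axis. A picture is of the moment at which its call begins: read the wrist's pose just before it. camera_info takes no time and is no camera call; for the wrist camera it gives the pose at the moment of the call.
- manip.hand_in(): hands the job in, once; it reports no verdict.
The state is a dict: "time": time; "joint_positions": joint angles; "joint_vel": joint speeds; "joint_torque": joint torques, N m; "position": TCP position; "tool_rot": TCP orientation; "wrist_force": force on the tool from outside, world axes, zero at the start; "moment": the same for the moment, N m; "opening": finger opening in m.
Only numpy, scipy, OpenCV 4.12 (cv2) and the standard library are available. Lean on these libraries where they do the work, as an engineer would, in place of code of your own. Each camera call takes 0.05 s, during which the arm holds its last target. There are 200 camera calls.

## Task

Build the sample jar set: set the short jar crosswise on the tall jar standing in the cradle and turn it a quarter turn clockwise (seen from above) so that it locks with the long sides in line, then put the lid on the short jar and lock it in the same way. Then lift the whole set out of the cradle by the bar on the lid, stand it upright in the middle of the scale's plate and let go. Leave the other things on the table where they are.

Things in the scene. Friction and masses are not known exactly. Their poses are not given: they have to be found in the camera images.
- jar_tall_center (a point): Tall white glazed jar, the bottom of the set, standing loose in the cradle. Rectangular body 76 mm long (x) by 58 wide (y) by 55 high, 190 g; this point is the middle of the body (27.5 mm above its underside, neck not counted). All parts of the set are unchanged by half a turn about z. Masses vary by some 30 %.
- jar_tall_neck (a point): Foot of the tall jar's neck, on its top face (z up). Steel neck: round, 30 mm across, 13 high, tapered near the top. Across its top lies a flat lug bar, 45 mm long (jar's x), 18 wide, 5.5 thick; 7.5 mm free below it. Bayonet: the part above fits over it only with its long side crosswise (90 degrees, within 15), then turns 90 degrees clockwise from above, with little torque, to long sides parallel; stop 3 degrees beyond.
- jar_short_center (a point): Short white glazed jar, loose on the table, the middle of the set: body 76 mm long (x) by 58 wide (y) by 48 high, flat sides, 160 g; this point is the middle of the body, 24 mm above its underside; with its neck it is 61 mm high. Grasp it across the 58 mm. Seated on the tall jar, this point is 51.5 mm above the tall jar's; once locked it can still rise 1.5 mm.
- jar_short_neck (a point): Foot of the short jar's neck, on the middle of its top face, 48 mm above its underside: the same steel neck, lug bar (along this jar's x), stop and clockwise quarter turn as on the tall jar; it takes the lid.
- jar_short_underside (a point): Middle of the short jar's underside. It is hollow, 15 mm deep, with two inward ledges 6 mm thick at its lower edge, at the +x and -x ends, 33 mm apart: they pass the lug bar of the jar below when crosswise, slide under it when turned, and leave the 30 mm neck 1.5 mm play either side.
- lid_grip (a point): White glazed lid, loose on the table: 76 mm long (x) by 58 wide (y) by 24 high, 100 g; on top an upright bar 50 mm long (x), 12 thick (y), rising 31 mm above the lid's top. This point is inside the bar, 22 mm above the lid's top face, 46 mm above its underside. Grasp the bar across 12 mm. Seated on the short jar, this point is 70 mm above the short jar's. Locked, it carries the whole set (450 g).
- lid_underside (a point): Middle of the lid's underside: the same hollow and ledges as the short jar's; it rests on the short jar's top face when seated.
- cradle_floor (a point): Plywood cradle fixed to the table, 104 x 86 mm outside, with a pocket 81 x 63 mm along its x and y that keeps the tall jar from turning (2.5 mm play all round); this point is the middle of the pocket's floor, 8 mm above the table; the rim rises 10 mm above the floor.
- scale_plate (a point): Bench scale fixed to the table, flat steel plate 170 x 170 mm (it does not sink); this point is the centre of the plate's top, 42 mm above the table. A low grey display, 20 mm high, reaches 150 mm from this point along the scale's -x.
- bowl: Bystander: blue-glazed bowl, 110 mm wide, 48 mm high; origin at the centre of its underside. To be left alone.
- mug: Bystander: white mug, 72 mm wide, 85 mm high, with a side handle; origin at the centre of its underside. To be left alone.
- canister: Bystander: round white jar with a round cap, 68 mm wide, 85 mm high; origin at the centre of its underside. To be left alone.
- saucers: Bystander: pile of white saucers, 110 mm wide, 41 mm high; origin at the centre of its underside. To be left alone.
- tape_measure: Bystander: black tape measure, 62 x 34 x 60 mm; origin at the centre of its underside. To be left alone.
- tape_roll: Bystander: roll of clear packing tape lying flat, 90 mm wide, 49 mm high; origin at the centre of its underside. To be left alone.
There are look-alikes about, which are no part of the job. Leave any blue look-alike of the part that bears lid_grip alone. Leave any red look-alike of the part that bears jar_short_center alone.

How it is judged:
By the outcome, as a careful person would: the job done as asked, in the order asked, and still so for the second after the job is handed in, with the robot touching nothing.
It also fails if it takes over 72 s, if anything falls off the work surface, if the arm or the gripper's body presses on something with over 40 N, if the wrist force passes 120 N, or if a joint passes its speed limit or range.

## Working session

There is one attempt and no reset: what is moved stays moved. The work goes in short steps, Python scripts to look and compute and a tool call to move; the robot and the scene stay as the last step left them, time stands still between calls to the robot, and variables do not carry over. Pictures are saved under pics/ and viewed, about 8 in all and at most 12, crops included, and the job is handed in when it is done.

Besides the shell and the picture viewer there is one more tool, called after ">>>" as name(argument=value, ...), one argument or row to a line, values as JSON. servo_tool: Moves the arm, as the interface text tells. Its arguments: {"type":"object","properties":{"increments":{"type":"array"},"force":{"type":"number"}},"required":["increments"]}

```bash
ls; mkdir -p pics; python3 - <<'E'
from plant import manip
import cv2,numpy as np
s=manip.state();print(s['time'],s['position'],np.round(s['tool_rot'],3),s['opening'],manip.grasp_offset)
for n in ['scene','side','wrist']:
    im=manip.get_image(n);cv2.imwrite(f'pics/{n}0.png',im)
    c=manip.camera_info(n);print(n,np.round(c['camera_matrix'],1).tolist(),np.round(c['R'],3).tolist(),np.round(c['t'],3))
E
```

```text
pics
0.0 [ 0.21052488 -0.58782162  0.23019242] [[-0.     0.941  0.337]
 [ 0.002  0.337 -0.941]
 [-1.     0.    -0.002]] 0.08534151184240281 0.0187
scene [[421.5, 0.0, 320.7], [0.0, 421.5, 196.6], [0.0, 0.0, 1.0]] [[0.71, 0.705, 0.016], [0.421, -0.406, -0.811], [-0.565, 0.582, -0.584]] [-0.426 -0.144  1.584]
side [[436.0, 0.0, 320.2], [0.0, 436.0, 204.3], [0.0, 0.0, 1.0]] [[-0.802, -0.597, 0.018], [-0.447, 0.581, -0.68], [0.395, -0.554, -0.733]] [0.487 0.278 0.996]
wrist [[309.7, 0.0, 320.0], [0.0, 309.7, 198.6], [0.0, 0.0, 1.0]] [[0.338, -0.941, -0.002], [-0.907, -0.326, 0.265], [-0.25, -0.087, -0.964]] [-0.624 -0.035  0.379]
```

View pics/scene0.png

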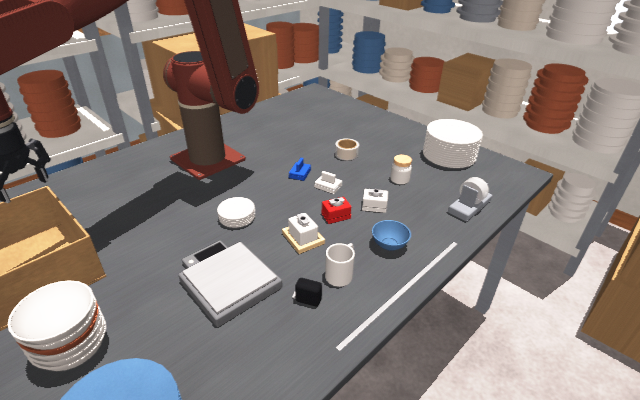

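View pics/side0.png

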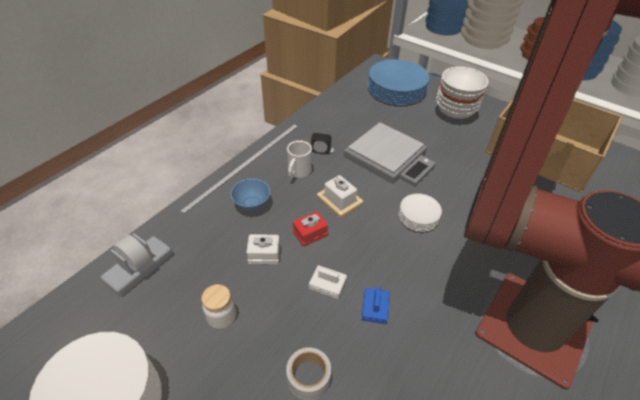

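Scene view: tall jar in cradle (303,232), short jar (375,200), lid (328,183), scale (230,278), red/blue look-alikes at (336,209)/(300,170). Side view: tall jar (340,195), short jar (263,248), lid (327,281), scale (386,149).

```bash
cat > h.py <<'E'
from plant import manip
import cv2,numpy as np
def cam(n):
    c=manip.camera_info(n);return n,np.array(c['camera_matrix']),np.array(c['R']),np.array(c['t'])
def rays(c,uv):
    n,K,R,t=c;uv=np.atleast_2d(uv).astype(float)
    d=(uv-K[:2,2])/[K[0,0],K[1,1]]
    if n=='wrist':
        r=np.linalg.norm(d,axis=1,keepdims=True);v=np.hstack([d/np.maximum(r,1e-9)*np.sin(r),np.cos(r)])
    else: v=np.hstack([d,np.ones((len(d),1))])
    return -R.T@t, v@R
def onz(c,uv,z):
    o,v=rays(c,uv);return o+v*((z-o[2])/v[:,2:])
def proj(c,X):
    n,K,R,t=c;p=np.atleast_2d(X)@R.T+t
    if n=='wrist':
        r=np.linalg.norm(p[:,:2],axis=1,keepdims=True);d=p[:,:2]/np.maximum(r,1e-9)*np.arctan2(r,p[:,2:])
    else: d=p[:,:2]/p[:,2:]
    return d*[K[0,0],K[1,1]]+K[:2,2]
def tri(obs): # [(cam,uv)]
    A=np.zeros((3,3));b=np.zeros(3)
    for c,uv in obs:
        o,v=rays(c,uv);v=v[0]/np.linalg.norm(v);P=np.eye(3)-np.outer(v,v);A+=P;b+=P@o
    return np.linalg.solve(A,b)
def st():
    s=manip.state();print('t',round(s['time'],2),'pos',np.round(s['position'],4),'F',np.round(s['wrist_force'],1),'M',np.round(s['moment'],2),'op',round(s['opening'],4));print(np.round(s['tool_rot'],4).tolist(),'q',np.round(s['joint_positions'],3));return s
E
python3 - <<'E'
from h import *
a,b=cam('scene'),cam('side')
for n,p,q in [('tall necktop',(303,217),(341,183)),('short top',(376,192),(263,241)),('lid bar',(328,178),(328,275)),('scale',(230,277),(386,149))]:
    print(n,np.round(tri([(a,p),(b,q)]),3))
E
```

```text
tall necktop [ 0.575 -0.048  0.075]
short top [0.623 0.221 0.054]
lid bar [0.443 0.192 0.034]
scale [ 0.578 -0.305  0.025]
```

>>> servo_tool(
  increments=[
    [1,[-0.11,0.49,-0.45],[0,0,0]],
    [1,[-0.11,0.49,-0.45],[0,0,0]],
    [1,[-0.11,0.49,-0.45],[0,0,0]],
    [1,[-0.11,0.49,-0.45],[0,0,0]],
    [1,[-0.11,0.49,-0.45],[0,0,0]],
    [1,[-0.11,0.49,-0.45],[0,0,0]],
    [1,[-0.11,0.49,-0.45],[0,0,0]],
    [1,[-0.11,0.49,-0.45],[0,0,0]],
    [1,[-0.11,0.49,-0.45],[0,0,0]],
    [1,[-0.11,0.49,-0.45],[0,0,0]],
  ],
)

```text
time: 1.4
position: [0.3968, -0.2338, 0.2973]
tool_rot: [[-0.0, 0.942, 0.337], [0.0, 0.337, -0.942], [-1.0, -0.0, -0.0]]
wrist_force: [0.4, -0.7, 0.3]
opening: 0.0855
```

>>> servo_tool(
  increments=[
    [1,[-0.11,0.49,-0.45],[0,0,0]],
    [1,[-0.11,0.49,-0.45],[0,0,0]],
    [1,[-0.11,0.49,-0.45],[0,0,0]],
    [1,[-0.11,0.49,-0.45],[0,0,0]],
    [1,[-0.11,0.49,-0.45],[0,0,0]],
    [1,[-0.11,0.49,-0.45],[0,0,0]],
    [1,[-0.11,0.49,-0.45],[0,0,0]],
    [1,[-0.11,0.49,-0.45],[0,0,0]],
    [1,[-0.11,0.49,-0.45],[0,0,0]],
    [1,[0,0,0],[0,0,0]],
  ],
)

```text
time: 2.65
position: [0.5642, 0.085, 0.3565]
tool_rot: [[-0.0, 0.94, 0.34], [0.001, 0.34, -0.94], [-1.0, 0.0, -0.001]]
wrist_force: [0.4, -0.6, 0.4]
opening: 0.0852
```

```bash
python3 - <<'E'
from h import *
import pickle
st();c=cam('wrist');im=manip.get_image('wrist');cv2.imwrite('pics/wrist1.png',im);pickle.dump(c,open('w1.pkl','wb'))
E
```

```text
t 2.65 pos [0.5642 0.085  0.3565] F [ 0.4 -0.6  0.4] M [ 0.04  0.02 -0.01] op 0.0852
[[-0.0002, 0.9404, 0.3401], [0.0005, 0.3401, -0.9404], [-1.0, 0.0, -0.0005]] q [1.100e-02 3.900e-02 1.495e+00 1.000e-03 1.608e+00 1.235e+00]
```

View pics/wrist1.png

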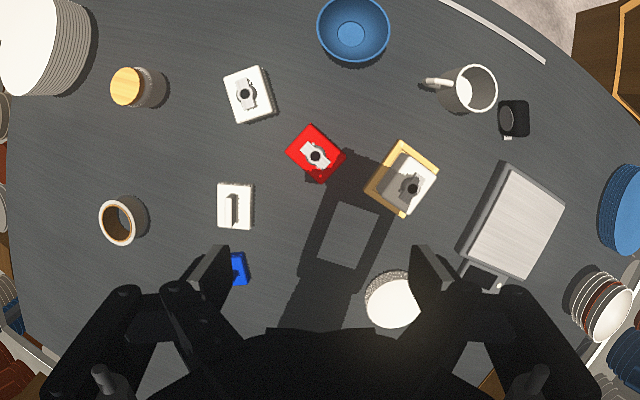

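Wrist view: short jar (248,94), lid (236,206) with bar, tall jar in cradle (410,187) in shadow, scale plate (513,222), red look-alike (315,153), blue one (240,270).

```bash
python3 - <<'E'
from h import *
import pickle
c=pickle.load(open('w1.pkl','rb'));im=cv2.imread('pics/wrist1.png')
# mosaic crops
def crop(x0,y0,w,h,s):return cv2.resize(im[y0:y0+h,x0:x0+w],None,fx=s,fy=s,interpolation=cv2.INTER_CUBIC)
m=np.hstack([crop(210,55,80,75,5),crop(200,170,80,75,5)]);m2=crop(355,130,160,45*2-15,5)
cv2.imwrite('pics/crops1.png',np.vstack([m,crop(350,132,160,75,5)[:224*5//5*1+151]]))
hsv=cv2.cvtColor(im,cv2.COLOR_BGR2HSV)
for n,(x0,y0,w,h),z,th in [('short',(210,55,80,80),.048,(170,)),('lid',(205,170,65,75),.024,(170,)),('tall',(360,130,90,95),.063,(80,)),('scale',(445,150,130,140),.042,(120,))]:
    mk=np.zeros(im.shape[:2],np.uint8)
    mk[y0:y0+h,x0:x0+w]=((hsv[y0:y0+h,x0:x0+w,1]<45)&(hsv[y0:y0+h,x0:x0+w,2]>th[0]))*255
    cs,_=cv2.findContours(mk,cv2.RETR_EXTERNAL,cv2.CHAIN_APPROX_NONE);k=max(cs,key=cv2.contourArea)
    P=onz(c,k[:,0],z)[:,:2]*1000
    r=cv2.minAreaRect(P.astype(np.float32));print(n,r,cv2.contourArea(k))
E
```

```text
short ((623.3231201171875, 221.0183563232422), (74.86976623535156, 57.24222183227539), 36.361305236816406) 1796.0
lid ((443.10223388671875, 193.97161865234375), (76.70881652832031, 58.34159851074219), 15.20271110534668) 1394.5
tall ((586.4029541015625, -44.97364807128906), (147.78456115722656, 144.1543426513672), 22.23175621032715) 5767.0
scale ((562.1305541992188, -294.91290283203125), (186.33628845214844, 220.93800354003906), 86.2149887084961) 7091.0
```

View pics/crops1.png

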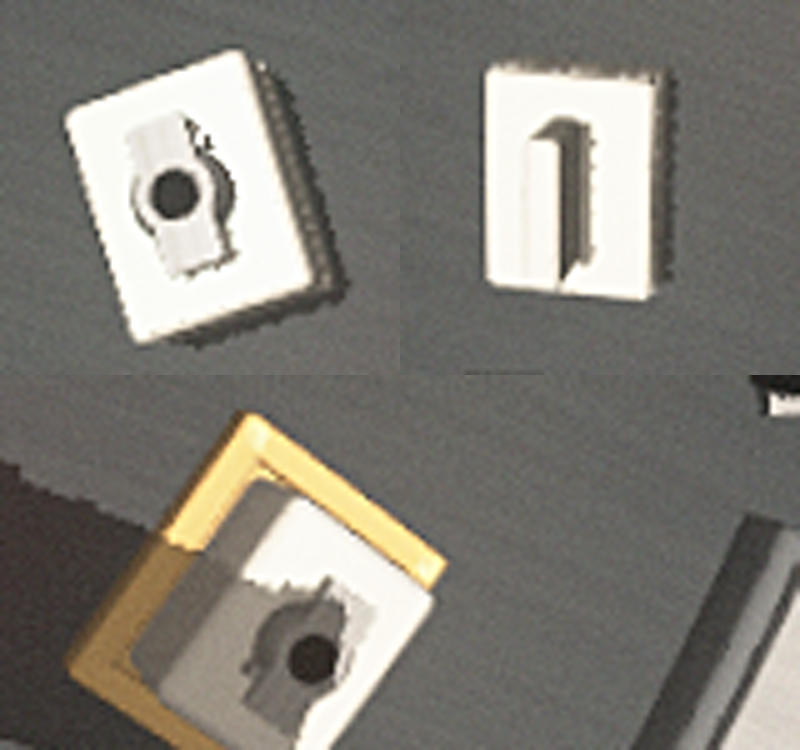

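>>> servo_tool(
  increments=[
    [1,[0.4,0.34,-0.36],[0,0,0]],
    [1,[0.4,0.34,-0.36],[0,0,0]],
    [1,[0.4,0.34,-0.36],[0,0,0]],
    [1,[0.4,0.34,-0.36],[0,0,0]],
    [1,[0.4,0.34,-0.36],[0,0,0]],
    [1,[0.5,0,0],[-0.9,0,0]],
    [1,[0.5,0,0],[-0.9,0,0]],
    [1,[0.5,0,0],[-0.95,0,0]],
    [1,[0.4,0,0],[0,0,0]],
    [1,[0,0,0],[0,0,0]],
  ],
)

```text
time: 3.95
position: [0.6211, 0.217, 0.1198]
tool_rot: [[-0.006, 0.808, 0.59], [-0.002, 0.59, -0.808], [-1.0, -0.006, -0.002]]
wrist_force: [0.3, 0.8, -0.4]
opening: 0.0856
```

```bash
python3 - <<'E'
from h import *
import pickle
c=pickle.load(open('w1.pkl','rb'))
P=onz(c,[[410,156.4],[437,176.4],[381.6,195]],.063);print('tall corners',np.round(P*1000,1))
a=P[2]-P[0];b=P[1]-P[0];print(np.hypot(*a[:2]),np.hypot(*b[:2]),np.degrees(np.arctan2(a[1],a[0])),np.degrees(np.arctan2(b[1],b[0])),'centre',(P[1]+P[2])/2)
print('tall hole',onz(c,[412.6,188.6],.076),'short hole',onz(c,[245,93.6],.061))
s=st();d=np.array([.6233,.221,.008])-s['position'];print('tool delta units',np.round(s['tool_rot'].T@d/.06,3),'az z',np.degrees(np.arctan2(s['tool_rot'][1,2],s['tool_rot'][0,2])))
c=cam('wrist');pickle.dump(c,open('w2.pkl','wb'));im=manip.get_image('wrist');cv2.imwrite('pics/wrist2.png',im)
E
```

```text
tall corners [[619.2 -33.7  63. ]
 [607.3 -86.   63. ]
 [550.8 -15.8  63. ]]
0.07073040901353382 0.05362523730376453 165.33675030482755 -102.8664029557958 centre [ 0.57903909 -0.05086417  0.063     ]
tall hole [[ 0.57783369 -0.05191525  0.076     ]] short hole [[0.62300418 0.22023898 0.061     ]]
t 3.95 pos [0.6211 0.217  0.1198] F [ 0.3  0.8 -0.4] M [0.02 0.01 0.06] op 0.0856
[[-0.0057, 0.8077, 0.5895], [-0.0016, 0.5895, -0.8078], [-1.0, -0.0056, -0.0021]] q [ 0.217  0.396  1.525 -0.     1.226  1.157]
tool delta units [ 1.863  0.079 -0.028] az z -53.87786688752347
```

View pics/wrist2.png

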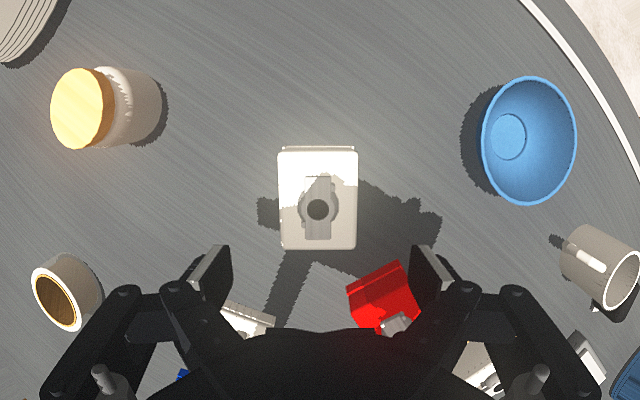

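The short jar is square between the fingers, with its top face at (278..358, 148..250) and the hole at (318,209). No obstacle is at the fingers.

```bash
python3 - <<'E'
from h import *
import pickle
c=pickle.load(open('w2.pkl','rb'))
print(onz(c,[318,209],.061),onz(c,[[281,151],[356,151],[356,248],[281,248]],.048).mean(0))
E
```

```text
[[0.62372769 0.22114588 0.061     ]] [0.62496504 0.22177725 0.048     ]
```

>>> servo_tool(
  increments=[
    [1,[0.2,0.04,-0.01],[0,0,0]],
    [1,[0.3,0.04,-0.01],[0,0,0]],
    [1,[0.4,0,0],[0,0,0]],
    [1,[0.4,0,0],[0,0,0]],
    [1,[0.3,0,0],[0,0,0]],
    [1,[0.2,0,0],[0,0,0]],
    [0.5,[0,0,0],[0,0,0]],
    [0.5,[0,0,0],[0,0,0]],
    [0.5,[0,0,0],[0,0,0]],
    [0.5,[0,0,0],[0,0,0]],
  ],
  force=40,
)

```text
time: 5.25
position: [0.6268, 0.2228, 0.0154]
tool_rot: [[0.001, 0.807, 0.591], [0.0, 0.591, -0.807], [-1.0, 0.001, 0.0]]
wrist_force: [0.4, -0.2, 0.3]
opening: 0.0573
```

>>> servo_tool(
  increments=[
    [0.5,[-0.7,0,0],[0,0,0]],
    [0.5,[-1,0,0],[0,0,0]],
    [0.5,[-0.9,0,0],[0,0,0]],
    [0.5,[-0.1,-0.66,0.72],[0,0,0]],
    [0.5,[-0.1,-0.67,0.73],[0,0,0]],
    [0.5,[-0.1,-0.67,0.73],[0,0,0]],
    [0.5,[-0.1,-0.67,0.73],[0,0,0]],
    [0.5,[0,-0.67,0.73],[0,0,0]],
    [0.5,[0,-0.67,0.73],[0,0,0]],
    [0.5,[0,-0.67,0.73],[0,0,0]],
  ],
)

```text
time: 6.5
position: [0.5801, -0.1919, 0.1951]
tool_rot: [[0.001, 0.807, 0.591], [-0.0, 0.591, -0.807], [-1.0, 0.0, 0.001]]
wrist_force: [1.7, 0.3, -1.2]
opening: 0.0572
```

>>> servo_tool(
  increments=[
    [0.5,[0,0,0],[-0.95,0,0]],
    [0.5,[0,0,0],[-0.95,0,0]],
    [0.5,[0,0,0],[-0.95,0,0]],
    [0.5,[0,0,0],[-0.95,0,0]],
    [0.5,[0,0,0],[-0.95,0,0]],
    [0.5,[0,0,0],[-0.95,0,0]],
    [0.5,[0,0,0],[-0.97,0,0]],
    [0.5,[0,0,0],[0,0,0]],
    [0.5,[0,0,0],[0,0,0]],
    [0.5,[0,0,0],[0,0,0]],
  ],
)

```text
time: 7.75
position: [0.5805, -0.19, 0.1947]
tool_rot: [[-0.0, 0.239, 0.971], [0.0, 0.971, -0.239], [-1.0, 0.0, -0.0]]
wrist_force: [0.9, -0.1, -1.9]
opening: 0.0572
```

```bash
python3 - <<'E'
from h import *
import pickle
st();c=cam('wrist');im=manip.get_image('wrist');cv2.imwrite('pics/wrist3.png',im);pickle.dump(c,open('w3.pkl','wb'))
for n in('scene','side'):cv2.imwrite(f'pics/{n}3.png',manip.get_image(n))
E
```

```text
t 7.75 pos [ 0.5805 -0.19    0.1947] F [ 0.9 -0.1 -1.9] M [0.03 0.02 0.02] op 0.0572
[[-0.0, 0.2393, 0.971], [0.0, 0.971, -0.2393], [-1.0, 0.0, -0.0]] q [-0.445  0.214  1.604  0.     1.324 -0.204]
```

View pics/wrist3.png

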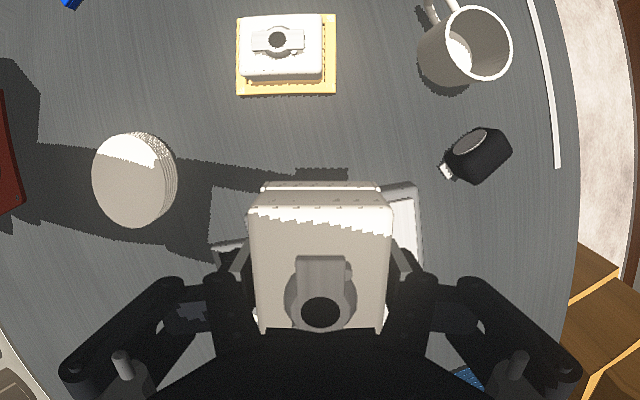

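Tall jar is fully lit: top face about (240..323, 15..73), hole (277,38). The held jar hangs level with its hole at (320,312).

```bash
python3 - <<'E'
from h import *
import pickle
c=pickle.load(open('w3.pkl','rb'));im=cv2.imread('pics/wrist3.png')
cv2.imwrite('pics/crop3.png',cv2.resize(im[5:105,225:345],None,fx=6,fy=6,interpolation=cv2.INTER_CUBIC)[:600])
print('hole',onz(c,[277,38.5],.076))
z=.1947-.0154
print('held hole',onz(c,[320,312],z+.061),'tcp',manip.state()['position'])
g=im.min(2)
for th in(150,180,200,215):
    mk=np.zeros(g.shape,np.uint8);mk[5:100,230:340]=(g[5:100,230:340]>th)*255
    k=max(cv2.findContours(mk,cv2.RETR_EXTERNAL,cv2.CHAIN_APPROX_NONE)[0],key=cv2.contourArea)
    print(th,cv2.minAreaRect((onz(c,k[:,0],.063)[:,:2]*1000).astype(np.float32)))
# cradle (yellow)
h=cv2.cvtColor(im,cv2.COLOR_BGR2HSV);mk=cv2.inRange(h,(12,80,90),(35,255,255));mk[:, :225]=0;mk[:,345:]=0;mk[110:]=0
k=max(cv2.findContours(mk,cv2.RETR_EXTERNAL,cv2.CHAIN_APPROX_NONE)[0],key=cv2.contourArea)
print('cradle',cv2.minAreaRect((onz(c,k[:,0],.018)[:,:2]*1000).astype(np.float32)))
E
```

```text
hole [[ 0.57789499 -0.05046667  0.076     ]]
held hole [[ 0.5796342  -0.19367019  0.2403    ]] tcp [ 0.58056669 -0.1900361   0.19470042]
150 ((580.4547729492188, -60.93644332885742), (73.31507873535156, 88.62602233886719), 76.35746765136719)
180 ((580.1307983398438, -60.62263870239258), (72.19139099121094, 87.47725677490234), 76.13070678710938)
200 ((577.2571411132812, -51.37095642089844), (55.40892791748047, 74.70744323730469), 76.28828430175781)
215 ((577.2485961914062, -51.262542724609375), (55.0597038269043, 74.67936706542969), 76.24456024169922)
cradle ((588.066162109375, -69.77657318115234), (106.71144104003906, 58.87175369262695), 25.468639373779297)
```

View pics/crop3.png

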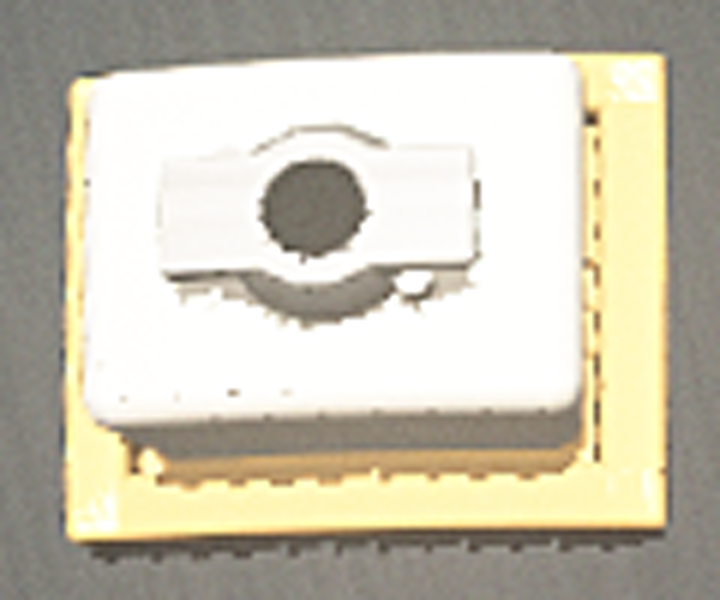

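Tall jar at (0.5775, -0.0510), long axis -13.75°. It is well seated in the cradle, and the lug is along the long side.

>>> servo_tool(
  increments=[
    [0.5,[0,0.5,-0.13],[0,0,0]],
    [0.5,[0,0.6,-0.16],[0,0,0]],
    [0.5,[0,0.6,-0.16],[0,0,0]],
    [0.5,[0,0.4,-0.1],[0,0,0]],
    [0.5,[0.2,0.2,-0.05],[0,0,0]],
    [0.5,[0.4,0,0],[0,0,0]],
    [0.5,[0.4,0,0],[0,0,0]],
    [0.5,[0.2,0,0],[0,0,0]],
    [0.5,[0,0,0],[0,0,0]],
    [0.5,[0,0,0],[0,0,0]],
  ],
)

```text
time: 9.15
position: [0.5792, -0.0479, 0.1236]
tool_rot: [[0.001, 0.239, 0.971], [-0.0, 0.971, -0.239], [-1.0, -0.0, 0.001]]
wrist_force: [0.7, -0.8, -1.1]
opening: 0.0573
```

```bash
python3 - <<'E'
from h import *
s=st();d=np.array([.5784,-.0475,.0784])-s['position'];print('tool delta units',np.round(s['tool_rot'].T@d/.06,3))
E
```

```text
t 9.15 pos [ 0.5792 -0.0479  0.1236] F [ 0.7 -0.8 -1.1] M [-0.03 -0.    0.01] op 0.0573
[[0.0014, 0.2385, 0.9711], [-0.0004, 0.9711, -0.2385], [-1.0, -0.0, 0.0014]] q [-0.218  0.216  1.743 -0.     1.181  0.023]
tool delta units [ 0.753  0.003 -0.015]
```

>>> servo_tool(
  increments=[
    [0.5,[0.12,0,-0.01],[0,0,0]],
    [0.5,[0.12,0,0],[0,0,0]],
    [0.5,[0.1,0,0],[0,0,0]],
    [0.5,[0.1,0,0],[0,0,0]],
    [0.5,[0.08,0,0],[0,0,0]],
    [0.5,[0.08,0,0],[0,0,0]],
    [0.5,[0.08,0,0],[0,0,0]],
    [0.5,[0.06,0,0],[0,0,0]],
    [0.5,[0,0,0],[0,0,0]],
    [0.5,[0,0,0],[0,0,0]],
  ],
)

```text
time: 10.4
position: [0.578, -0.0473, 0.0783]
tool_rot: [[0.0, 0.238, 0.971], [-0.0, 0.971, -0.238], [-1.0, 0.0, 0.0]]
wrist_force: [-0.0, -0.4, -1.1]
opening: 0.0576
```

```bash
python3 - <<'E'
from h import *
st();manip.get_image
a=manip.get_image('scene');b=manip.get_image('side')
A=cv2.resize(a[150:270,240:400],(400,300),interpolation=3);B=cv2.resize(b[110:260,240:440],(400,300),interpolation=3)
cv2.imwrite('pics/seat.png',np.hstack([A,B]))
E
```

```text
t 10.4 pos [ 0.578  -0.0473  0.0783] F [-0.  -0.4 -1.1] M [ 0.02 -0.05 -0.02] op 0.0576
[[0.0003, 0.2382, 0.9712], [-0.0, 0.9712, -0.2382], [-1.0, 0.0, 0.0003]] q [-0.218  0.271  1.771  0.     1.099  0.023]
```

>>> servo_tool(
  increments=[
    [0.5,[0,0,0.006],[0.9,0,0]],
    [0.5,[0,0,0.006],[0.9,0,0]],
    [0.5,[0,0,0.006],[0.9,0,0]],
    [0.5,[0,0,0.006],[0.9,0,0]],
    [0.5,[0,0,0.006],[0.9,0,0]],
    [0.5,[0,0,0.006],[0.9,0,0]],
    [0.5,[0,0,0.006],[0.9,0,0]],
    [0.5,[0,0,0.006],[0.9,0,0]],
    [0.5,[0,0,0],[0,0,0]],
    [0.5,[0,0,0],[0,0,0]],
  ],
)

```text
time: 11.75
position: [0.5803, -0.0489, 0.0784]
tool_rot: [[0.0, 0.838, 0.546], [-0.0, 0.546, -0.838], [-1.0, 0.0, 0.0]]
wrist_force: [-0.0, -0.9, -0.4]
opening: 0.0574
```

```bash
python3 -c "
from h import *
st()"
```

```text
t 11.75 pos [ 0.5803 -0.0489  0.0784] F [-0.  -0.9 -0.4] M [-0.04 -0.02  0.03] op 0.0574
[[0.0002, 0.8375, 0.5464], [-0.0001, 0.5464, -0.8375], [-1.0, 0.0001, 0.0002]] q [-0.219  0.277  1.764 -0.     1.101  0.773]
```

>>> servo_tool(
  increments=[
    [0.5,[0,0,0.006],[0.9,0,0]],
    [0.5,[0,0,0.006],[0.9,0,0]],
    [0.5,[0,0,0.006],[0.9,0,0]],
    [0.5,[0,0,0.006],[0.9,0,0]],
    [0.5,[0,0,0.006],[0.9,0,0]],
    [0.5,[0,0,0.006],[0.9,0,0]],
    [0.5,[0,0,0.006],[0.9,0,0]],
    [0.5,[0,0,0.006],[0.9,0,0]],
    [0.5,[0,0,0.005],[0.7,0,0]],
    [0.5,[0,0,0],[0,0,0]],
  ],
)

```text
time: 13.0
position: [0.581, -0.0519, 0.0783]
tool_rot: [[0.0, 0.969, -0.247], [-0.0, -0.247, -0.969], [-1.0, 0.0, 0.0]]
wrist_force: [0.4, -1.0, -0.7]
opening: 0.0574
```

```bash
python3 -c "
from h import *
st()"
```

```text
t 13.0 pos [ 0.581  -0.0519  0.0783] F [ 0.4 -1.  -0.7] M [-0.01 -0.08  0.04] op 0.0574
[[0.0002, 0.9691, -0.2467], [-0.0001, -0.2467, -0.9691], [-1.0, 0.0002, 0.0]] q [-0.224  0.279  1.762 -0.     1.101  1.596]
```

>>> servo_tool(
  increments=[
    [0.5,[-0.03,0,0],[0,0,0]],
    [0.5,[-0.03,0,0],[0,0,0]],
    [0.5,[0,0,0],[0,0,0]],
    [0.5,[0,0,0],[0,0,0]],
    [0.5,[0,0,0],[0,0,0]],
    [0.5,[0,0,0],[0,0,0]],
    [0.5,[0,0,0],[0,0,0]],
    [0.5,[0,0,0],[0,0,0]],
    [0.5,[0,0,0],[0,0,0]],
    [0.5,[0,0,0],[0,0,0]],
  ],
)

```text
time: 14.25
position: [0.5809, -0.0518, 0.0819]
tool_rot: [[-0.0, 0.969, -0.248], [0.0, -0.248, -0.969], [-1.0, -0.0, -0.0]]
wrist_force: [-0.8, -0.5, -3.9]
opening: 0.0576
```

>>> servo_tool(
  increments=[
    [0.5,[0.03,0,0],[0,0,0]],
    [0.5,[0.03,0,0],[0,0,0]],
    [0.5,[0,0,0],[0,0,0]],
    [0.5,[0,0,0],[0,0,0]],
    [1,[0,0,0],[0,0,0]],
    [1,[0,0,0],[0,0,0]],
    [1,[0,0,0],[0,0,0]],
    [1,[0,0,0],[0,0,0]],
    [1,[-0.5,0,0],[0,0,0]],
    [1,[-1,0,0],[0,0,0]],
  ],
)

```text
time: 15.5
position: [0.5784, -0.0514, 0.166]
tool_rot: [[-0.007, 0.969, -0.248], [0.002, -0.248, -0.969], [-1.0, -0.007, 0.0]]
wrist_force: [1.4, -0.3, 0.4]
opening: 0.0858
```

```bash
python3 -c "
from h import *
s=st()
"
```

```text
t 15.5 pos [ 0.5784 -0.0514  0.166 ] F [ 1.4 -0.3  0.4] M [-0.06 -0.    0.03] op 0.0858
[[-0.0069, 0.9686, -0.2485], [0.0016, -0.2485, -0.9686], [-1.0, -0.0071, 0.0002]] q [-0.224  0.176  1.704  0.     1.269  1.598]
```

>>> servo_tool(
  increments=[
    [1,[0,-0.5,-0.53],[0,0,0]],
    [1,[0,-0.54,-0.58],[0,0,0]],
    [1,[0,-0.54,-0.58],[0,0,0]],
    [1,[0,-0.54,-0.57],[0,0,0]],
    [1,[0,-0.54,-0.57],[0,0,0]],
    [1,[0,-0.54,-0.57],[0,0,0]],
    [1,[0,0,0],[-1,0,0]],
    [1,[0,0,0],[-1,0,0]],
    [1,[0,0,0],[-1,0,0]],
    [1,[0,0,0],[-1,0,0]],
  ],
)

```text
time: 16.75
position: [0.4455, 0.1935, 0.1684]
tool_rot: [[0.0, 0.985, 0.171], [0.0, 0.171, -0.985], [-1.0, 0.0, -0.0]]
wrist_force: [-0.5, -0.5, -0.6]
opening: 0.0858
```

>>> servo_tool(
  increments=[
    [1,[0,0,0],[-0.93,0,0]],
    [1,[0.1,0,0],[0,0,0]],
    [1,[0.2,0,0],[0,0,0]],
    [1,[0.2,0,0],[0,0,0]],
    [1,[0.1,0,0],[0,0,0]],
    [1,[0,0,0],[0,0,0]],
    [1,[0,0,0],[0,0,0]],
    [1,[0,0,0],[0,0,0]],
    [1,[0,0,0],[0,0,0]],
    [1,[0,0,0],[0,0,0]],
  ],
)

```text
time: 18.0
position: [0.4457, 0.1935, 0.1325]
tool_rot: [[0.0, 0.965, 0.262], [0.0, 0.262, -0.965], [-1.0, 0.0, -0.0]]
wrist_force: [-0.4, -0.2, 0.5]
opening: 0.0853
```

```bash
python3 - <<'E'
from h import *
import pickle
s=st();c=cam('wrist');im=manip.get_image('wrist');cv2.imwrite('pics/wrist4.png',im);pickle.dump(c,open('w4.pkl','wb'))
print(proj(c,[.4431,.194,.024]),proj(c,[.4431,.194,.055]))
g=im.min(2);p=proj(c,[.4431,.194,.024])[0].astype(int)
x0,y0=p-70
for th in(150,180,205):
    mk=np.zeros(g.shape,np.uint8);mk[y0:y0+140,x0:x0+140]=(g[y0:y0+140,x0:x0+140]>th)*255
    k=max(cv2.findContours(mk,cv2.RETR_EXTERNAL,cv2.CHAIN_APPROX_NONE)[0],key=cv2.contourArea)
    print(th,cv2.minAreaRect((onz(c,k[:,0],.024)[:,:2]*1000).astype(np.float32)))
E
```

```text
t 18.0 pos [0.4457 0.1935 0.1325] F [-0.4 -0.2  0.5] M [-0.   -0.07 -0.  ] op 0.0853
[[0.0003, 0.965, 0.2622], [0.0001, 0.2622, -0.965], [-1.0, 0.0004, -0.0]] q [ 0.247 -0.018  1.978  0.     1.181  1.553]
[[319.13260637 199.48757503]] [[318.98894171 210.61497418]]
150 ((438.994873046875, 196.84495544433594), (126.10554504394531, 122.95415496826172), 15.203097343444824)
180 ((439.2231140136719, 196.77490234375), (125.19888305664062, 122.91637420654297), 15.442849159240723)
205 ((442.757568359375, 194.9651641845703), (76.69562530517578, 57.157936096191406), 14.496121406555176)
```

View pics/wrist4.png

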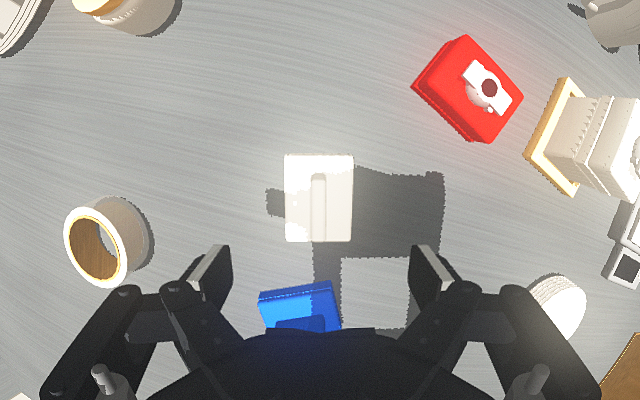

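Lid top spans (285..353, 155..241), its bar is upright at x≈318, and it is parallel to the fingers. The blue look-alike at (300,305) lies clear of the jaws. In the corner, at (600,150), the locked jars stand in line.

>>> servo_tool(
  increments=[
    [1,[0.3,-0.04,-0.03],[0,0,0]],
    [1,[0.4,0,0],[0,0,0]],
    [1,[0.4,0,0],[0,0,0]],
    [1,[0.35,0,0],[0,0,0]],
    [1,[0.2,0,0],[0,0,0]],
    [1,[0.07,0,0],[0,0,0]],
    [0,[0,0,0],[0,0,0]],
    [0,[0,0,0],[0,0,0]],
    [0,[0,0,0],[0,0,0]],
    [0,[0,0,0],[0,0,0]],
  ],
  force=80,
)

```text
time: 19.3
position: [0.4431, 0.1946, 0.0295]
tool_rot: [[0.001, 0.965, 0.262], [0.0, 0.262, -0.965], [-1.0, 0.001, 0.0]]
wrist_force: [0.3, 0.0, 1.4]
opening: 0.0122
```

>>> servo_tool(
  increments=[
    [0,[0,0,0],[0,0,0]],
    [0,[0,0,0],[0,0,0]],
    [0,[0,0,0],[0,0,0]],
    [0,[0,0,0],[0,0,0]],
    [0,[0,0,0],[0,0,0]],
    [0,[0,0,0],[0,0,0]],
    [0,[-0.2,0,0],[0,0,0]],
    [0,[-0.6,0,0],[0,0,0]],
    [0,[-1,0,0],[0,0,0]],
    [0,[-1,0,0],[0,0,0]],
  ],
)

```text
time: 20.55
position: [0.4419, 0.1943, 0.1986]
tool_rot: [[-0.001, 0.965, 0.262], [-0.0, 0.262, -0.965], [-1.0, -0.001, -0.0]]
wrist_force: [1.5, 0.5, -0.3]
opening: 0.0107
```

```bash
python3 -c "
from h import *
s=st()
"
```

```text
t 20.55 pos [0.4419 0.1943 0.1986] F [ 1.5  0.5 -0.3] M [-0.01 -0.03 -0.01] op 0.0107
[[-0.0013, 0.965, 0.2621], [-0.0003, 0.2621, -0.965], [-1.0, -0.0014, -0.0]] q [ 0.251 -0.098  1.922  0.     1.318  1.556]
```

>>> servo_tool(
  increments=[
    [0,[-0.1,0.09,0.9],[0,0,0]],
    [0,[-0.1,0.09,0.97],[0,0,0]],
    [0,[0,0.09,0.97],[0,0,0]],
    [0,[0,0.09,0.97],[0,0,0]],
    [0,[0,0.09,0.97],[0,0,0]],
    [0,[0,0.09,0.97],[0,0,0]],
    [0,[0,0.09,0.97],[0,0,0]],
    [0,[0,0,0],[-1,0,0]],
    [0,[0,0,0],[-1,0,0]],
    [0,[0,0,0],[-1,0,0]],
  ],
)

```text
time: 21.8
position: [0.5845, -0.1848, 0.2089]
tool_rot: [[-0.001, 0.835, 0.55], [0.001, 0.55, -0.835], [-1.0, -0.001, -0.001]]
wrist_force: [0.1, 1.1, -0.3]
opening: 0.0106
```

>>> servo_tool(
  increments=[
    [0,[0,0,0],[-1,0,0]],
    [0,[0,0,0],[-1,0,0]],
    [0,[0,0,0],[-1,0,0]],
    [0,[0,0,0],[-1,0,0]],
    [0,[0,0,0],[-1,0,0]],
    [0,[0,0,0],[-1,0,0]],
    [0,[0,0,0],[-1,0,0]],
    [0,[0,0,0],[-0.17,0,0]],
    [0,[0,0,0],[0,0,0]],
    [0,[0,0,0],[0,0,0]],
  ],
)

```text
time: 23.05
position: [0.5849, -0.1846, 0.2091]
tool_rot: [[-0.0, 0.239, 0.971], [0.0, 0.971, -0.239], [-1.0, -0.0, -0.0]]
wrist_force: [0.6, -0.3, -0.9]
opening: 0.0106
```

```bash
python3 - <<'E'
from h import *
import pickle
s=st();c=cam('wrist');im=manip.get_image('wrist');cv2.imwrite('pics/wrist5.png',im);pickle.dump(c,open('w5.pkl','wb'))
print(proj(c,[.5775,-.051,.124]),proj(c,[.5775,-.051,.111]))
g=im.min(2);p=proj(c,[.5775,-.051,.111])[0].astype(int);print(p)
x0,y0=np.maximum(p-70,0)
for th in(170,190,205,215,225):
    mk=np.zeros(g.shape,np.uint8);mk[y0:y0+140,x0:x0+140]=(g[y0:y0+140,x0:x0+140]>th)*255
    k=max(cv2.findContours(mk,cv2.RETR_EXTERNAL,cv2.CHAIN_APPROX_NONE)[0],key=cv2.contourArea)
    print(th,cv2.minAreaRect((onz(c,k[:,0],.111)[:,:2]*1000).astype(np.float32)))
E
```

```text
t 23.05 pos [ 0.5849 -0.1846  0.2091] F [ 0.6 -0.3 -0.9] M [ 0.05 -0.03  0.03] op 0.0106
[[-0.0001, 0.2393, 0.9709], [0.0, 0.9709, -0.2393], [-1.0, -0.0, -0.0001]] q [-0.434  0.209  1.582 -0.     1.351 -0.193]
[[266.56114656  36.9006907 ]] [[269.32971643  40.86218505]]
[269  40]
170 ((577.33154296875, -50.67567825317383), (56.437252044677734, 74.25074005126953), 75.9017333984375)
190 ((577.259521484375, -50.61079025268555), (56.134063720703125, 73.78690338134766), 75.18478393554688)
205 ((577.1769409179688, -50.44953536987305), (55.817378997802734, 73.66097259521484), 75.60041809082031)
215 ((577.2636108398438, -50.475982666015625), (55.48545455932617, 73.60464477539062), 75.43583679199219)
225 ((577.1578369140625, -50.2153434753418), (55.158084869384766, 73.44011688232422), 76.00906372070312)
```

View pics/wrist5.png

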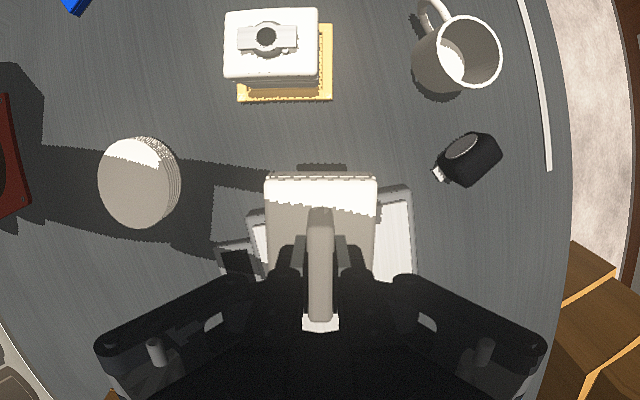

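Wrist view: the set's short jar top is at (224..319, 8..77) with its hole at (265,36). The held lid is level and upright, its far edge at row 178 from x=265 to 377.

```bash
python3 - <<'E'
from h import *
import pickle
c=pickle.load(open('w5.pkl','rb'));s=manip.state()
print('neck hole',onz(c,[265.5,36.5],.124))
e=onz(c,[[267,179],[376,179]],.2036);R=s['tool_rot'];print('edge in tool',np.round((e-s['position'])@R*1000,1))
T=np.array([.5773,-.0507,.0]);d=T-s['position'];print('units',R.T@d/.06)
E
```

```text
neck hole [[ 0.5768128  -0.05045331  0.124     ]]
edge in tool [[  5.5  37.  -26.1]
 [  5.5  37.   27.6]]
units [ 3.48552801  2.13649054 -0.65641115]
```

>>> servo_tool(
  increments=[
    [0,[0,0.4,-0.12],[0,0,0]],
    [0,[0,0.6,-0.18],[0,0,0]],
    [0,[0,0.6,-0.18],[0,0,0]],
    [0,[0,0.4,-0.13],[0,0,0]],
    [0,[0.1,0.14,-0.05],[0,0,0]],
    [0,[0.3,0,0],[0,0,0]],
    [0,[0.2,0,0],[0,0,0]],
    [0,[0.1,0,0],[0,0,0]],
    [0,[0,0,0],[0,0,0]],
    [0,[0,0,0],[0,0,0]],
  ],
)

```text
time: 24.35
position: [0.5775, -0.051, 0.1675]
tool_rot: [[0.001, 0.239, 0.971], [-0.0, 0.971, -0.239], [-1.0, 0.0, 0.001]]
wrist_force: [-0.6, 0.5, -0.5]
opening: 0.0104
```

```bash
python3 - <<'E'
from h import *
s=st();d=np.array([.5773,-.0507,.1405])-s['position'];print('tool delta units',np.round(s['tool_rot'].T@d/.06,3))
E
```

```text
t 24.35 pos [ 0.5775 -0.051   0.1675] F [-0.6  0.5 -0.5] M [-0.01 -0.05 -0.01] op 0.0104
[[0.0007, 0.2389, 0.9711], [-0.0002, 0.9711, -0.2389], [-1.0, 0.0, 0.0007]] q [-0.224  0.166  1.712  0.     1.263  0.017]
tool delta units [ 0.45   0.004 -0.004]
```

>>> servo_tool(
  increments=[
    [0,[0.06,0,0],[0,0,0]],
    [0,[0.06,0,0],[0,0,0]],
    [0,[0.06,0,0],[0,0,0]],
    [0,[0.06,0,0],[0,0,0]],
    [0,[0.06,0,0],[0,0,0]],
    [0,[0.06,0,0],[0,0,0]],
    [0,[0.06,0,0],[0,0,0]],
    [0,[0.03,0,0],[0,0,0]],
    [0,[0,0,0],[0,0,0]],
    [0,[0,0,0],[0,0,0]],
  ],
)

```text
time: 25.6
position: [0.5773, -0.0505, 0.1407]
tool_rot: [[0.001, 0.238, 0.971], [-0.0, 0.971, -0.238], [-1.0, 0.0, 0.001]]
wrist_force: [-2.7, 0.6, 4.8]
opening: 0.0103
```

```bash
python3 -c "
from h import *
s=st()
"
```

```text
t 25.6 pos [ 0.5773 -0.0505  0.1407] F [-2.7  0.6  4.8] M [ 0.13  0.41 -0.03] op 0.0103
[[0.0005, 0.2382, 0.9712], [-0.0001, 0.9712, -0.2382], [-1.0, 0.0001, 0.0005]] q [-0.223  0.193  1.734  0.     1.213  0.017]
```

>>> servo_tool(
  increments=[
    [0,[-0.007,0,0],[0,0,0]],
    [0,[0,0,0],[0.94,0,0]],
    [0,[0,0,0],[0.94,0,0]],
    [0,[0,0,0],[0.94,0,0]],
    [0,[0,0,0],[0.94,0,0]],
    [0,[0,0,0],[0.94,0,0]],
    [0,[0,0,0],[0.94,0,0]],
    [0,[0,0,0],[0.94,0,0]],
    [0,[0,0,0],[0.94,0,0]],
    [0,[0,0,0],[0,0,0]],
  ],
)

```text
time: 26.85
position: [0.5775, -0.0507, 0.1407]
tool_rot: [[0.001, 0.856, 0.517], [-0.0, 0.517, -0.856], [-1.0, 0.001, 0.001]]
wrist_force: [-0.0, -0.4, 1.6]
opening: 0.0101
```

```bash
python3 -c "
from h import *
s=st()
"
```

```text
t 26.85 pos [ 0.5775 -0.0507  0.1407] F [-0.  -0.4  1.6] M [ 0.03 -0.04 -0.05] op 0.0101
[[0.0011, 0.8559, 0.5171], [-0.0003, 0.5171, -0.8559], [-1.0, 0.0008, 0.0008]] q [-0.224  0.193  1.734 -0.     1.213  0.804]
```

>>> servo_tool(
  increments=[
    [0,[0,0,0],[0.95,0,0]],
    [0,[0,0,0],[0.95,0,0]],
    [0,[0,0,0],[0.95,0,0]],
    [0,[0,0,0],[0.95,0,0]],
    [0,[0,0,0],[0.95,0,0]],
    [0,[0,0,0],[0.95,0,0]],
    [0,[0,0,0],[0.95,0,0]],
    [0,[0,0,0],[0.95,0,0]],
    [0,[0,0,0],[0,0,0]],
    [0,[0,0,0],[0,0,0]],
  ],
)

```text
time: 28.1
position: [0.5775, -0.0506, 0.1407]
tool_rot: [[0.001, 0.969, -0.248], [-0.0, -0.248, -0.969], [-1.0, 0.001, -0.0]]
wrist_force: [1.3, -0.6, 2.9]
opening: 0.0101
```

```bash
python3 - <<'E'
from h import *
import pickle
s=st()
# scale plate from scene/side/w5 : print bright gray contour from first side image
im=cv2.imread('pics/side0.png');c=cam('side');g=cv2.cvtColor(im,cv2.COLOR_BGR2GRAY)
for nm,roi in(('side',(335,110,120,85)),('scene',(165,235,130,90))):
    im=cv2.imread(f'pics/{nm}0.png');c=cam(nm);g=cv2.cvtColor(im,cv2.COLOR_BGR2GRAY);x,y,w,h=roi
    hsv=cv2.cvtColor(im,cv2.COLOR_BGR2HSV)
    for th in(130,145,160,175):
        mk=np.zeros(g.shape,np.uint8);mk[y:y+h,x:x+w]=(g[y:y+h,x:x+w]>th)*255
        mk=cv2.morphologyEx(mk,cv2.MORPH_OPEN,np.ones((3,3)))
        k=max(cv2.findContours(mk,cv2.RETR_EXTERNAL,cv2.CHAIN_APPROX_NONE)[0],key=cv2.contourArea)
        print(nm,th,cv2.boundingRect(k),np.round(np.hstack([np.array(v).ravel() for v in cv2.minAreaRect((onz(c,k[:,0],.042)[:,:2]*1000).astype(np.float32))]),1))
E
```

```text
t 28.1 pos [ 0.5775 -0.0506  0.1407] F [ 1.3 -0.6  2.9] M [-0.   -0.25  0.04] op 0.0101
[[0.001, 0.9688, -0.2478], [-0.0002, -0.2478, -0.9688], [-1.0, 0.001, -0.0001]] q [-0.223  0.193  1.734  0.     1.213  1.598]
side 130 (349, 123, 74, 49) [ 577.6 -303.2  175.4  175.8   86.4]
side 145 (350, 123, 73, 48) [ 578.  -303.1  170.9  170.9   86.1]
side 160 (350, 124, 72, 47) [ 578.4 -302.9  167.   167.6   86.2]
side 175 (351, 124, 70, 46) [ 578.1 -303.   162.2  164.    86. ]
scene 130 (179, 242, 102, 77) [ 570.6 -310.4  184.6  227.2   86.3]
scene 145 (180, 242, 100, 77) [ 570.1 -310.6  182.6  226.1   86.1]
scene 160 (183, 242, 93, 70) [ 563.1 -304.8  170.9  208.    86.2]
scene 175 (184, 242, 92, 69) [ 581.5 -306.1  170.2  169.9   86.2]
```

>>> servo_tool(
  increments=[
    [0,[0,0,0],[0,0,0]],
    [0,[-0.04,0,0],[0,0,0]],
    [0,[-0.04,0,0],[0,0,0]],
    [0,[-0.04,0,0],[0,0,0]],
    [0,[-0.08,0,0],[0,0,0]],
    [0,[-0.1,0,0],[0,0,0]],
    [0,[-0.1,0,0],[0,0,0]],
    [0,[-0.05,0,0],[0,0,0]],
    [0,[0,0,0],[0,0,0]],
    [0,[0,0,0],[0,0,0]],
  ],
  force=100,
)

```text
time: 29.35
position: [0.5769, -0.0504, 0.1673]
tool_rot: [[-0.0, 0.968, -0.25], [0.0, -0.25, -0.968], [-1.0, -0.0, -0.0]]
wrist_force: [0.4, 0.0, -4.4]
opening: 0.0102
```

```bash
python3 - <<'E'
from h import *
st()
a=manip.get_image('scene');b=manip.get_image('side')
A=cv2.resize(a[150:270,240:400],(400,300),interpolation=3);B=cv2.resize(b[110:260,240:440],(400,300),interpolation=3)
cv2.imwrite('pics/lift.png',np.hstack([A,B]))
E
```

```text
t 29.35 pos [ 0.5769 -0.0504  0.1673] F [ 0.4  0.  -4.4] M [-0.    0.02 -0.  ] op 0.0102
[[-0.0004, 0.9681, -0.2504], [0.0002, -0.2504, -0.9681], [-1.0, -0.0005, -0.0]] q [-0.223  0.166  1.713  0.     1.263  1.601]
```

View pics/lift.png

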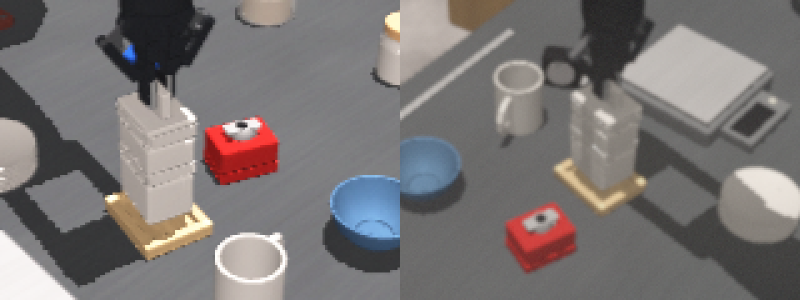

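The whole set came up together: both views show all three parts in line above an empty cradle. Weight is about 4.4 N.

>>> servo_tool(
  increments=[
    [0,[-0.15,0,0],[0,0,0]],
    [0,[-0.25,0,0],[0,0,0]],
    [0,[-0.25,0,0],[0,0,0]],
    [0,[-0.15,0,0],[0,0,0]],
    [0,[0,0.04,0.15],[0,0,0]],
    [0,[0,0.08,0.3],[0,0,0]],
    [0,[0,0.11,0.4],[0,0,0]],
    [0,[0,0.12,0.45],[0,0,0]],
    [0,[0,0.12,0.45],[0,0,0]],
    [0,[0,0.12,0.45],[0,0,0]],
  ],
)

```text
time: 30.7
position: [0.5775, -0.1893, 0.2144]
tool_rot: [[-0.002, 0.968, -0.251], [0.0, -0.251, -0.968], [-1.0, -0.002, 0.0]]
wrist_force: [-0.6, 0.3, -4.8]
opening: 0.0102
```

>>> servo_tool(
  increments=[
    [0,[0,0.12,0.45],[0,0,0]],
    [0,[0,0.12,0.45],[0,0,0]],
    [0,[0,0.11,0.4],[0,0,0]],
    [0,[0,0.09,0.32],[0,0,0]],
    [0,[0,0.05,0.2],[0,0,0]],
    [0,[0,0.02,0.07],[0,0,0]],
    [0,[0,0,0],[0,0,0]],
    [0,[0,0,0],[0,0,0]],
    [0,[0,0,0],[0,0,0]],
    [0,[0,0,0],[0,0,0]],
  ],
)

```text
time: 31.95
position: [0.5797, -0.3042, 0.2156]
tool_rot: [[0.0, 0.968, -0.25], [0.0, -0.25, -0.968], [-1.0, 0.0, -0.0]]
wrist_force: [-0.0, 0.6, -3.4]
opening: 0.0101
```

```bash
python3 - <<'E'
from h import *
st()
a=manip.get_image('scene');b=manip.get_image('side')
A=cv2.resize(a[190:340,150:350],(400,300),interpolation=3);B=cv2.resize(b[50:200,300:500],(400,300),interpolation=3)
cv2.imwrite('pics/over.png',np.hstack([A,B]))
for nm,im in(('side',b),('scene',a)):
    c=cam(nm);P=onz(c,onz(c,[[0,0]],0)[:, :2]*0+proj(c,[.58,-.3045,.042]),.042);print(nm,'plate centre px',proj(c,[.58,-.3045,.042]),'corners',np.round(proj(c,[[.58+dx,-.3045+dy,.042] for dx in(-.085,.085) for dy in(-.085,.085)])).tolist())
E
```

```text
t 31.95 pos [ 0.5797 -0.3042  0.2156] F [-0.   0.6 -3.4] M [ 0.01 -0.05  0.01] op 0.0101
[[0.0001, 0.9683, -0.2499], [0.0, -0.2499, -0.9683], [-1.0, 0.0001, -0.0]] q [-0.604  0.301  1.46   0.     1.381  1.22 ]
side plate centre px [[385.56433622 144.63360346]] corners [[423.0, 142.0], [396.0, 171.0], [377.0, 122.0], [348.0, 148.0]]
scene plate centre px [[229.35610008 272.51764426]] corners [[181.0, 272.0], [237.0, 240.0], [220.0, 311.0], [277.0, 273.0]]
```

View pics/over.png

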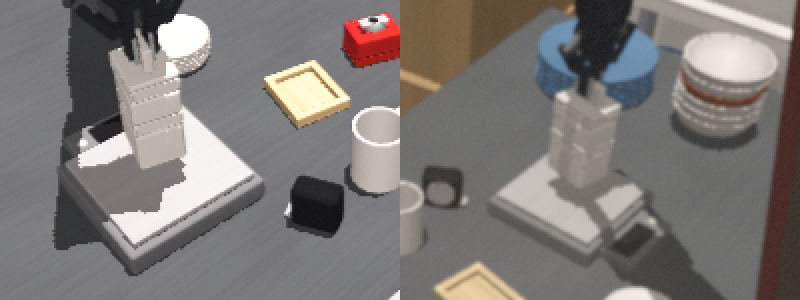

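The set hangs upright over the middle of the plate in both views, and the cradle is empty.

>>> servo_tool(
  increments=[
    [0,[0.1,0,0],[0,0,0]],
    [0,[0.12,0,0],[0,0,0]],
    [0,[0.12,0,0],[0,0,0]],
    [0,[0.1,0,0],[0,0,0]],
    [0,[0.08,0,0],[0,0,0]],
    [0,[0.05,0,0],[0,0,0]],
    [0,[0.04,0,0],[0,0,0]],
    [0,[0.03,0,0],[0,0,0]],
    [0,[0.025,0,0],[0,0,0]],
    [0,[0,0,0],[0,0,0]],
  ],
)

```text
time: 33.3
position: [0.5799, -0.3049, 0.1764]
tool_rot: [[0.001, 0.968, -0.25], [-0.001, -0.25, -0.968], [-1.0, 0.001, 0.0]]
wrist_force: [0.6, 0.7, -2.4]
opening: 0.0104
```

```bash
python3 -c "
from h import *
s=st()
"
```

```text
t 33.3 pos [ 0.5799 -0.3049  0.1764] F [ 0.6  0.7 -2.4] M [ 0.01 -0.    0.03] op 0.0104
[[0.0011, 0.9681, -0.2504], [-0.0007, -0.2504, -0.9681], [-1.0, 0.0012, 0.0004]] q [-0.604  0.331  1.497  0.     1.312  1.22 ]
```

>>> servo_tool(
  increments=[
    [0,[0.006,0,0],[0,0,0]],
    [0,[0.006,0,0],[0,0,0]],
    [0,[0.006,0,0],[0,0,0]],
    [0,[0.006,0,0],[0,0,0]],
    [0,[0.004,0,0],[0,0,0]],
    [0,[0,0,0],[0,0,0]],
    [0,[0,0,0],[0,0,0]],
    [0,[0,0,0],[0,0,0]],
    [0,[0,0,0],[0,0,0]],
    [0,[0,0,0],[0,0,0]],
  ],
)

```text
time: 34.55
position: [0.5799, -0.3048, 0.1748]
tool_rot: [[0.001, 0.968, -0.25], [-0.001, -0.25, -0.968], [-1.0, 0.001, 0.0]]
wrist_force: [0.9, 1.0, 5.1]
opening: 0.0102
```

```bash
python3 -c "
from h import *
s=st()
"
```

```text
t 34.55 pos [ 0.5799 -0.3048  0.1748] F [0.9 1.  5.1] M [0.19 0.1  0.03] op 0.0102
[[0.001, 0.9681, -0.2504], [-0.0007, -0.2504, -0.9681], [-1.0, 0.0011, 0.0004]] q [-0.604  0.332  1.499  0.     1.309  1.22 ]
```

>>> servo_tool(
  increments=[
    [0,[-0.005,0,0],[0,0,0]],
    [0.15,[0,0,0],[0,0,0]],
    [0.5,[0,0,0],[0,0,0]],
    [0.6,[0,0,0],[0,0,0]],
    [0.6,[0,0,0],[0,0,0]],
    [0.6,[-0.15,0,0],[0,0,0]],
    [0.6,[-0.5,0,0],[0,0,0]],
    [0.6,[-0.8,0,0],[0,0,0]],
    [0.6,[-0.8,0,0],[0,0,0]],
    [0.6,[-0.3,0,0],[0,0,0]],
  ],
)

```text
time: 35.8
position: [0.5807, -0.3054, 0.3324]
tool_rot: [[0.006, 0.968, -0.25], [-0.004, -0.25, -0.968], [-1.0, 0.007, 0.002]]
wrist_force: [-0.5, -0.2, -0.1]
opening: 0.0512
```

```bash
python3 - <<'E'
from h import *
st()
a=manip.get_image('scene');b=manip.get_image('side')
A=cv2.resize(a[190:340,150:350],(400,300),interpolation=3);B=cv2.resize(b[50:200,300:500],(400,300),interpolation=3)
cv2.imwrite('pics/done.png',np.hstack([A,B]))
E
```

```text
t 35.8 pos [ 0.5807 -0.3054  0.3324] F [-0.5 -0.2 -0.1] M [ 0.01 -0.08  0.01] op 0.0512
[[0.0058, 0.9681, -0.2504], [-0.004, -0.2503, -0.9681], [-1.0, 0.0066, 0.0024]] q [-0.604  0.247  1.308  0.     1.579  1.22 ]
```

View pics/done.png

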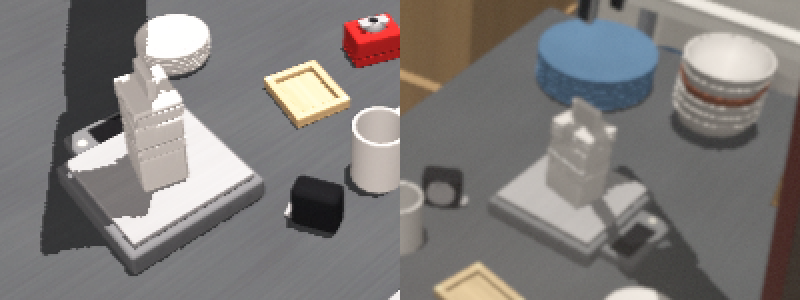

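The set stands upright in the middle of the plate, with all parts aligned and the arm clear of it.

```bash
python3 -c "
from plant import manip
manip.hand_in()"
```

```text
the job is handed in; nothing more can be done
```

The jar set is built and standing upright in the middle of the scale's plate, and I handed the job in at about 36 s of the 72 s allowed.

- **Assembly:** I set the short jar crosswise on the tall jar and turned it 90° clockwise. A 3 mm test lift then raised the pull at the wrist to about 4 N, so it had locked. I put the lid on and locked it the same way.
- **Moving to the scale:** Lifted by the lid's bar, all three parts came up together, with a wrist reading of about 4.4 N. I lowered the set until the wrist read about 5 N upward, let go and backed off.
- **Last checks:** The scene and side views showed the set upright in mid-plate with its long sides in line and the arm well clear, with no force left at the wrist. The red jar, mug, saucers and tape measure looked undisturbed. I did not look at the blue lid, bowl, canister or tape roll again afterwards, but nothing I did went near them.
- **Small disagreements:** The two camera views put the plate centre about 5 mm apart, so I used a point between them. The closed fingers read 10 to 11 mm on the 12 mm bar, but the grip held.

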